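# Empty the grip-ball bin over the tipping stand's stop

### The job

After the hand-training session, empty the small grey bin of wooden balls into the stand's sunken tray: slide the bin squarely up against the stop, pause there a moment while it still stands upright, then tip it over the stop so that it ends lying on its side on the sloping deck, foot still at the stop, with all five balls in the tray. Do not lift the bin off the stand, leave the things around it where they are, and take the hand away.

Things in the scene. Friction and masses are not known exactly. Their poses are not given: they have to be found in the camera images.
- stand: the fixed tipping stand, mostly white. Origin: on the table (height 0), at the middle of the stop's face; x = the level direction in which the bin is tipped, z up. Sizes in mm in its frame: a flat level white platform, top at z 45, x -170 to 0, y -100 to 100, ends at the stop; beyond the stop come the deck and the tray
- stop (a point): top middle of the stop (x 0, z 55 in the stand's frame; same axes): an upright aluminium face 200 mm wide that stands 10 mm proud of the platform. From its top an aluminium deck slopes down 12 degrees, away from the platform, to z 40 at x 70
- tray (a point): middle of the floor of the sunken black tray beyond the deck (same axes as the stand). In the stand's frame, mm: inside x 70 to 238, y -94 to 94, floor at z 6, walls up to z 70
- boom (a point): a point on the axis of the fixed white lamp boom that crosses above the stop: x 20, y 0, z 278 mm in the stand's frame. The boom is 26 wide, 24 high, y -72 to 172, underside at z 264, on a post 22 across at x 20, y 160. A hand held straight down over the tipping bin would hit it: lean the hand back (its upper end towards the stand's -x) by 30 to 45 degrees
- bin_mid (a point): centre (half-way up) of the loose grey open-topped bin that stands on the platform, 20 to 45 mm short of the stop and roughly square to it. x = towards the stop, z up when upright. Body 70 (x) x 100 (y) x 100 mm high, walls 4 mm; its foot, part of that height, is a plate 82 x 112 x 8 mm sticking out 6 mm all round. 0.25 to 0.5 kg with its five balls
- bin_foot (a point): middle of the bin's lower front edge, 41 mm ahead of and 50 mm below bin_mid, same axes; at the stop it is at x 0 in the stand's frame. Pushed low (under 35 mm up) on its rear wall the bin slides; pushed near the top, at the stop, it tips, falls over by itself from about 45 degrees, and lies on the deck about 102 degrees from upright, foot hooked behind the stop, and the balls roll out
- ball0_center (a point): centre of one of the five wooden grip-training balls in the bin, 30 mm diameter, 12 g
- ball1_center (a point): centre of one of the five wooden grip-training balls in the bin, 30 mm diameter, 12 g
- ball2_center (a point): centre of one of the five wooden grip-training balls in the bin, 30 mm diameter, 12 g
- ball3_center (a point): centre of one of the five wooden grip-training balls in the bin, 30 mm diameter, 12 g
- ball4_center (a point): centre of one of the five wooden grip-training balls in the bin, 30 mm diameter, 12 g
- jar: bystander: a clear screw-top gel jar with a white cap, 56 mm across, 65 mm tall; origin at the centre of its underside
- mug: bystander: a white mug, 76 mm across, 90 mm tall; origin at the centre of its underside
- tape: bystander: a roll of paper tape lying flat, 70 mm across, 22 mm high; origin at the centre of its underside
- cone: bystander: a wooden therapy cone, 64 mm across at its foot, 90 mm tall; origin at the centre of its underside
- mouse: bystander: a black computer mouse, 100 x 60 x 33 mm; origin at the centre of its underside
- case: bystander: a small shut grey instrument case, 100 x 75 x 35 mm; origin at the centre of its underside
- cup: bystander: a black pen cup, 72 mm across, 100 mm tall; origin at the centre of its underside
Things that resemble listed ones, but are neither listed nor needed, are in the scene too. What is shaped like the part that bears bin_mid but purple is not meant.

How it is judged:
On the way:
1. the bin stands upright with its foot against the stop (front edge within 9 mm of it) for a moment (x of bin_foot in the frame of stand above -0.009 m and angle between bin_mid's own z axis and vertical below 0.15 rad), for 0.2 s.
At the end, for the whole second after the job is handed in: the bin lies on its side over the stop (86 to 120 degrees from upright, its lower front edge within 40 mm before and 20 mm past the stop's face, turned less than 20 degrees), and all five balls lie in the tray (angle between bin_mid's own z axis and vertical between 1.5 and 2.1 rad and x of bin_foot in the frame of stand between -0.04 and 0.02 m and z of bin_foot in the frame of stand below 0.085 m and angle between the y axis of bin_mid and the y axis of stand, either way round below 0.35 rad and x of ball0_center in the frame of stand between 0.07 and 0.24 m and y of ball0_center in the frame of stand between -0.096 and 0.096 m and z of each of ball0_center, ball1_center, ball2_center, ball3_center, ball4_center in the frame of stand below 0.045 m and x of ball1_center in the frame of stand between 0.07 and 0.24 m and y of ball1_center in the frame of stand between -0.096 and 0.096 m and x of ball2_center in the frame of stand between 0.07 and 0.24 m and y of ball2_center in the frame of stand between -0.096 and 0.096 m and x of ball3_center in the frame of stand between 0.07 and 0.24 m and y of ball3_center in the frame of stand between -0.096 and 0.096 m and x of ball4_center in the frame of stand between 0.07 and 0.24 m and y of ball4_center in the frame of stand between -0.096 and 0.096 m); the robot touches nothing.
It fails at once if the bin is lifted off the stand (its lower front edge more than 55 mm above the platform) (z of bin_foot in the frame of stand above 0.1 m).
It fails at once if a bystander is moved more than 40 mm (distance of any of jar, mug, tape, cone, mouse, case, cup from where it was at the start of the episode above 0.04 m).
It also fails if it takes over 43 s, if anything falls off the work surface, if the arm or the gripper's body presses on something with over 40 N, if the wrist force passes 120 N, or if a joint passes its speed limit or range.

### The arm

A 6-joint arm with a two-finger parallel gripper is mounted at the origin on the work surface. World frame = base frame: x ahead of the robot, y to its left, z up, the work surface at z = 0. Lengths are in m, angles in rad, forces in N, time in s.
With the tool pointing down it reaches from about 0.375 to 0.975 m from the base axis. Payload 3.8 kg.
Tool frame: the origin (TCP) lies midway between the tips of the shut fingers; the grasp point (between the pads) lies 19 mm behind it; z points along the fingers, y is the line along which they close (so a half turn about z gives the same grasp; the last joint's range is limited). The gripper opens to 85 mm and grips with 20 to 120 N. Pads are 22 mm wide; open, the fingers measure 114 mm over their backs; the gripper's body (76 mm by 85 mm) begins 54 mm behind the grasp point. The pads swing forward as they close: fully open they stand 13 mm farther back than shut.
Start: joints at [-1.222, 0.264, 1.604, -0, 1.274, -0.037], TCP at [0.254, -0.625, 0.231] pointing down, gripper open.
Joint ranges: [-2.63, 2.63], [-0.94, 2.18], [0.31, 2.57], [-1.31, 4.45], [0, 2.66], [-2.55, 2.55]. Speed limits (rad/s): [2.57, 2.57, 3.14, 3.14, 3.14, 3.14].

### API

Orientations are given as a rotation vector (axis times angle).
In Python, from workcell import bot, imaging gives the robot as it stands.
- The arm moves only by the tool step_arm, never from a script. Its argument "series" is a list of rows, each an object of numbers: "grip": the closure, from -1 (fully open) to 1 (shut); "x", "y", "z": the shift along the tool's x, y, z normalised to -1 to 1, where 1 is 500 mm; "ax", "ay", "az": the turn, a rotation vector about the tool's x, y, z normalised to -1 to 1, where 1 is 30 degrees. A call has 1 to 12 rows; each row is the pose to reach, as a shift and turn from the pose commanded when the call began, along the tool's axes at that moment; what a row does not reach only later rows make up. A row lasts 1/10 s, in which the tool goes at most 50 mm and 8.59 degrees, less where a joint would pass 70% of its speed; a pose out of reach is approached as far as the arm can. A call with a number of a shift or a turn outside -1 to 1 is refused whole. A call with a gripper value outside its range is refused whole. The fingers move at their own pace and stop on an object; "force" is the grip in N (left out, the last holds). Time passes only in rows, so rows that repeat a pose let the fingers close. It gives the time, the measured TCP pose, the force, the opening and the grip force at its end, in the units of the state.
- bot.read_state(): the state, without advancing time (a new reading comes with each control period).
- imaging.read_camera(name): name is "scene" or "top" or "wrist"; returns a dict with "img" (400x640x3 uint8, red, green, blue), "fx", "fy", "cx", "cy" (pixels), "R" (3x3) and "t" (3): a world point X has camera coordinates R X + t. Camera axes: x right, y down, z forward; pixel columns grow to the right and rows downward; lengths in m; the calibration is good to about 2 mm. The wrist camera is an equidistant fisheye: a pixel r from the principal point sees the ray r / f radians off the axis. A picture is of the moment at which its call begins. There is no depth.
- bot.finish_job(): hands the job in; it is judged then, once.
The state is a dict: "time": time; "q": joint angles; "joint_vel": joint speeds; "joint_torque": joint torques, N m; "tool_pos": TCP position; "tcp_rot": TCP orientation; "wrist_force": force on the tool from outside, world axes, zero at the start; "torque": the same for the moment, N m; "width": opening from 0.0 (shut) to 1.0 (fully open); "grip_force": force on a finger pad.
Only numpy, scipy, OpenCV 4.12 (cv2) and the standard library are available. Lean on these libraries where they do the work, as an engineer would, in place of code of your own. Each camera call takes 0.05 s, during which the arm holds its last target. There are 200 camera calls.

## Working session

There is one attempt and no reset: what is moved stays moved. The work goes in short steps, Python scripts to look and compute and a tool call to move; the robot and the scene stay as the last step left them, time stands still between calls to the robot, and variables do not carry over. Pictures are saved under pics/ and viewed, at most 12 in all, crops included, and the job is handed in when it is done.

Besides the shell and the picture viewer there is one more tool, called after "Call:" in YAML: its name, and indented under it one key for each argument. step_arm: Moves the arm, as the interface text tells. Scaled input: -1 to 1 covers 500 mm each way for a shift and 30 degrees each way for a turn. Its arguments: {"type":"object","properties":{"series":{"type":"array","items":{"type":"object","properties":{"grip":{"type":"number"},"x":{"type":"number","minimum":-1,"maximum":1},"y":{"type":"number","minimum":-1,"maximum":1},"z":{"type":"number","minimum":-1,"maximum":1},"ax":{"type":"number","minimum":-1,"maximum":1},"ay":{"type":"number","minimum":-1,"maximum":1},"az":{"type":"number","minimum":-1,"maximum":1}}}},"force":{"type":"number"}},"required":["series"]}

```bash
mkdir -p pics
python3 - <<'E'
from workcell import bot, imaging
import cv2,pickle
for n in ("scene","top"):
    d=imaging.read_camera(n); pickle.dump(d,open(n+".pkl","wb"))
    cv2.imwrite(f"pics/{n}0.png",cv2.cvtColor(d["img"],cv2.COLOR_RGB2BGR))
    print(n,d["fx"],d["cx"],d["cy"],d["R"].round(3).tolist(),d["t"].round(3))
print(bot.read_state())
E
```

```text
scene 390.4654735548283 330.9634239530994 196.77143150155655 [[-0.287, 0.958, -0.013], [0.77, 0.222, -0.598], [-0.57, -0.182, -0.801]] [ 0.182 -0.326  1.751]
top 447.8831920049938 321.22857909448214 200.24747068981787 [[0.016, -1.0, 0.005], [-0.993, -0.017, -0.113], [0.113, -0.003, -0.994]] [-0.042  0.6    1.354]
{'time': 0.1, 'q': array([-1.22188616e+00,  2.64679236e-01,  1.60525663e+00, -1.02928628e-05,
        1.27372125e+00, -3.69050963e-02]), 'joint_vel': array([-0.00219577, -0.00109241, -0.00482763,  0.0015859 ,  0.00282685,
       -0.0026863 ]), 'joint_torque': array([-4.66492529e-04, -5.16709507e+01, -3.68589771e+01, -1.04251756e-04,
        6.30333525e-03, -4.30911200e-06]), 'tool_pos': array([ 0.25377291, -0.62474936,  0.23007522]), 'tcp_rot': array([-3.08131808e+00, -6.01899375e-01,  5.18775938e-04]), 'wrist_force': array([-0.43730634,  0.48168653, -0.31827289]), 'torque': array([ 0.04059023, -0.04397799,  0.03051153]), 'grip_force': 0.0, 'width': 1.0018939801625077}
```

View pics/scene0.png

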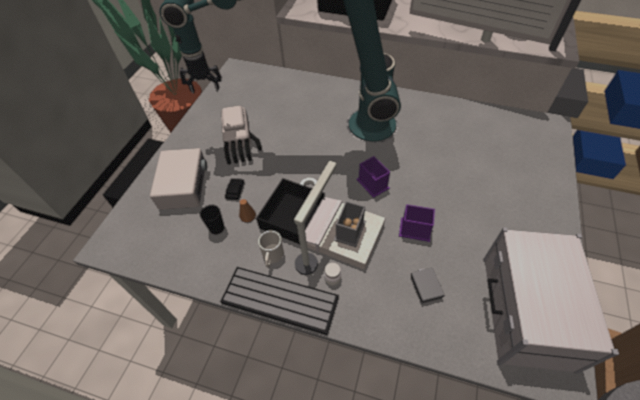

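View pics/top0.png

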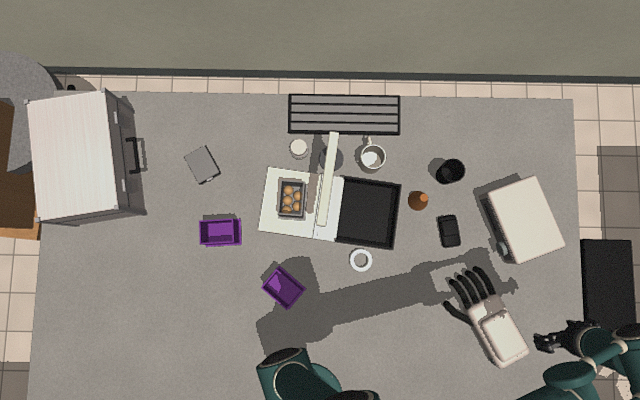

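Both views show the stand near the middle: in top, the white platform spans about (260-325, 167-240), the bin is at (291,199), the tray at (368,213), and the boom runs from (333,133) to (322,225). The tip direction is about world -y. I'll zoom in next.

Run:
```python
import cv2,pickle
d=pickle.load(open("top.pkl","rb"));im=cv2.cvtColor(d["img"],cv2.COLOR_RGB2BGR)
cv2.imwrite("pics/topc.png",cv2.resize(im[150:260,250:410],None,fx=5,fy=5,interpolation=cv2.INTER_CUBIC))
d=pickle.load(open("scene.pkl","rb"));im=cv2.cvtColor(d["img"],cv2.COLOR_RGB2BGR)
cv2.imwrite("pics/scenec.png",cv2.resize(im[155:285,250:400],None,fx=4.5,fy=4.5,interpolation=cv2.INTER_CUBIC))
```

```text
(no output)
```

View pics/topc.png

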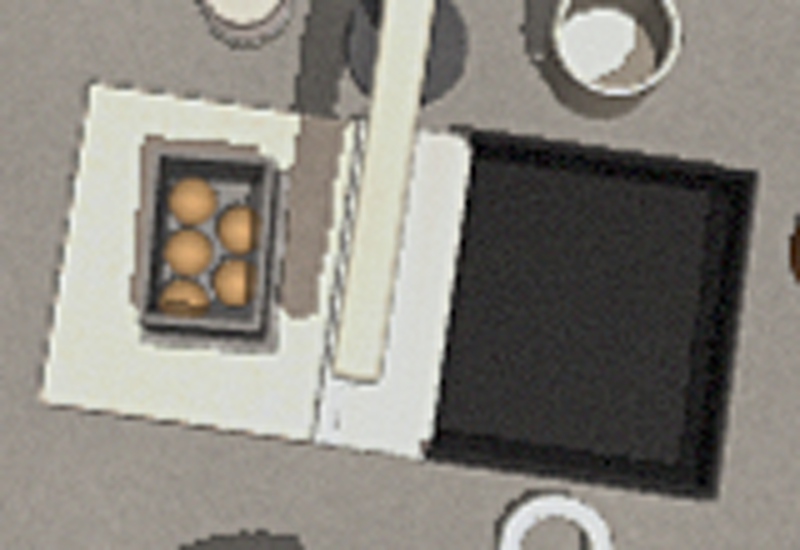

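View pics/scenec.png

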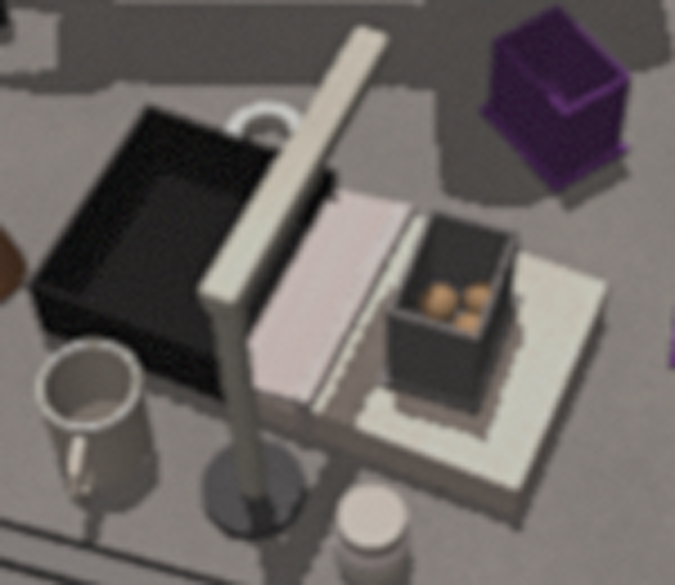

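Zoomed top crop: platform corners at (93,86), (42,402) and (312,440), bin rim corners at about (160,155), (275,157), (264,332) and (145,325), all five balls inside. The scene crop agrees. I'll fit both poses from these points.

```bash
cat > h.py <<'E'
import numpy as np,pickle
def proj(d,X):
    c=np.asarray(X)@d["R"].T+d["t"]; return np.c_[d["fx"]*c[:,0]/c[:,2]+d["cx"],d["fy"]*c[:,1]/c[:,2]+d["cy"]]
def tf(p,X):
    X=np.asarray(X,float)/1000; c,s=np.cos(p[2]),np.sin(p[2])
    return np.c_[p[0]+c*X[:,0]-s*X[:,1],p[1]+s*X[:,0]+c*X[:,1],X[:,2]]
E
python3 - <<'E'
from h import *
from scipy.optimize import least_squares
T=pickle.load(open("top.pkl","rb"));S=pickle.load(open("scene.pkl","rb"))
pt=lambda a:(np.array(a)+.5)/5-.5+[250,150]
ps=lambda a:(np.array(a)+.5)/4.5-.5+[250,155]
def fit(n,mt,pT,ms,pS,x0):
    pT,pS=pt(pT),ps(pS)
    f=lambda p:np.r_[(proj(T,tf(p,mt))-pT).ravel(),(proj(S,tf(p,ms))-pS).ravel()]
    r=least_squares(f,x0,loss="soft_l1"); print(n,r.x.round(4),np.degrees(r.x[2]).round(2)); print(f(r.x).round(1).reshape(-1,2).tolist()); 
    for nm,g in(("T",lambda p:f(p)[:2*len(mt)]),("S",lambda p:f(p)[2*len(mt):])): print(nm,least_squares(g,x0).x.round(4))
    return r.x
st=fit("stand",[[-170,100,45],[-170,-100,45],[0,-100,45],[70,-94,40],[7,-72,290],[33,-72,290]],[[93,86],[42,402],[314,440],[428,458],[332,376],[378,381]],
 [[-170,-100,45],[-170,100,45],[0,100,45],[7,-72,290],[33,-72,290]],[[607,285],[520,487],[318,408],[387,38],[357,27]],[.6,0,-1.6])
b=fit("bin",[[-35,50,145],[35,50,145],[35,-50,145],[-35,-50,145]],[[160,155],[277,158],[263,333],[143,324]],
 [[-35,-50,145],[35,-50,145],[35,50,145],[-35,50,145]],[[518,236],[433,213],[390,310],[487,333]],[.6,.05,-1.6])
c,s=np.cos(st[2]),np.sin(st[2]);d=b[:2]-st[:2]
print("bin in stand",(c*d[0]+s*d[1])*1e3,(-s*d[0]+c*d[1])*1e3,np.degrees(b[2]-st[2]))
np.save("st.npy",st)
# other things
from scipy.optimize import least_squares as L
for n,z,p in(("jarcap",.065,(299,147)),("mug rim",.09,(372,155)),("tape",.022,(360,260)),("cone",.05,(418,201)),("purple1",.1,(283,286)),("purple2",.1,(220,232))):
    r=L(lambda q:(proj(T,[[q[0],q[1],z]])-p).ravel(),[.6,0]).x; d=r-st[:2]; print(n,r.round(3),"stand",(c*d[0]+s*d[1]).round(3),(-s*d[0]+c*d[1]).round(3))
from workcell import bot
E
```

```text
stand [ 0.5824 -0.0189 -1.6949] -97.11
[[-1.0, -0.6], [-0.8, 0.1], [-0.1, 0.4], [0.1, -1.9], [-0.7, -0.4], [0.3, 0.1], [0.1, -1.2], [-0.4, 0.2], [-2.2, -0.1], [0.3, -1.3], [-0.5, -1.2]]
T [ 0.581  -0.0204 -1.7048]
S [ 0.5851 -0.0164 -1.6851]
bin [ 0.5933  0.0555 -1.6129] -92.41
[[-1.8, -0.8], [-0.8, 0.0], [-0.3, -0.2], [-0.9, 0.2], [-0.1, -2.1], [-1.2, -2.3], [-1.1, -0.3], [-1.9, 0.5]]
T [ 0.5929  0.0528 -1.6262]
S [ 0.5962  0.06   -1.601 ]
bin in stand -75.19529340776633 1.6366294523298008 4.6985165811101615
jarcap [0.76  0.039] stand -0.08 0.169
mug rim [ 0.734 -0.182] stand 0.143 0.17
tape [ 0.419 -0.154] stand 0.155 -0.146
cone [ 0.601 -0.328] stand 0.305 0.057
purple1 [0.342 0.075] stand -0.063 -0.25
purple2 [0.495 0.263] stand -0.269 -0.122
```

```bash
cat >> h.py <<'E'
from scipy.spatial.transform import Rotation as Ro
ST=(0.5825,-0.0185,np.radians(-97.3))
def target(x,z,lean,y=1):
    """TCP pose (stand mm, lean deg) in world"""
    p=tf(ST,[[x,y,z]])[0]; t=np.radians(lean); c,s=np.cos(t),np.sin(t)
    A=np.array([[-c,0,s],[0,1,0],[-s,0,-c]])
    return p,Ro.from_euler("z",ST[2])*Ro.from_matrix(A)
def cmd(cur,tgt,f=1.):
    """scaled shift and turn from cur to tgt (pose pairs)"""
    r=cur[1].inv()*tgt[1]; 
    return (cur[1].inv().apply(tgt[0]-cur[0])/.5).round(4),(np.degrees(r.as_rotvec())/30*f).round(4)
def now():
    from workcell import bot
    s=bot.read_state(); return (s["tool_pos"],Ro.from_rotvec(s["tcp_rot"])),s
def stand(p):
    d=p-np.r_[ST[0],ST[1],0]; return (Ro.from_euler("z",ST[2]).inv().apply(d)*1e3).round(1)
E
python3 - <<'E'
from h import *
c,s=now()
print("lift",cmd(c,(c[0]+[0,0,.24],c[1])))
print("mid",cmd(c,(np.array([.45,-.3,.47]),target(0,0,0)[1])))
print("turn lean0",cmd(c,target(-160,400,0)),"lean45",cmd(c,target(-160,400,45)),target(-160,400,45)[0])
E
```

```text
lift (array([ 0.   , -0.001, -0.48 ]), array([0., 0., 0.]))
mid (array([ 0.6081, -0.4551, -0.4789]), array([-0.0035, -0.0022, -2.0198]))
turn lean0 (array([ 1.2243, -1.1544, -0.3374]), array([-0.0035, -0.0022, -2.0198])) lean45 (array([ 1.2243, -1.1544, -0.3374]), array([-0.7949, -1.3569, -1.9098])) [0.60382223 0.14007605 0.4       ]
```

Call:
step_arm:
  series:
    - {"z":-0.1,"grip":-0.2}
    - {"z":-0.2,"grip":-0.2}
    - {"z":-0.3,"grip":-0.2}
    - {"z":-0.4,"grip":-0.2}
    - {"x":0.05,"y":-0.04,"z":-0.48,"az":-0.2,"grip":-0.2}
    - {"x":0.13,"y":-0.1,"z":-0.48,"az":-0.4,"grip":-0.2}
    - {"x":0.21,"y":-0.16,"z":-0.48,"az":-0.6,"grip":-0.2}
    - {"x":0.29,"y":-0.22,"z":-0.48,"az":-0.8,"grip":-0.2}
    - {"x":0.37,"y":-0.28,"z":-0.48,"az":-1,"grip":-0.2}
    - {"x":0.45,"y":-0.34,"z":-0.48,"az":-1,"grip":-0.2}
    - {"x":0.53,"y":-0.4,"z":-0.48,"az":-1,"grip":-0.2}
    - {"x":0.61,"y":-0.46,"z":-0.48,"az":-1,"grip":-0.2}

```text
validation failed for argument at $.se...
```

Run:
```python
from h import *
c,s=now()
print(s["time"],s["q"].round(2),c[0],stand(c[0]),s["width"])
for l in(0,20,45): print(l,cmd(c,target(-170,420,l)))
```

```text
0.1 [-1.22  0.26  1.61 -0.    1.27 -0.04] [ 0.25377291 -0.62474936  0.23007522] [ 643.1 -249.   230.1] 1.0018939801625077
0 (array([ 1.2341, -1.172 , -0.3774]), array([-0.0035, -0.0022, -2.0198]))
20 (array([ 1.2341, -1.172 , -0.3774]), array([-0.3559, -0.6053, -1.9979]))
45 (array([ 1.2341, -1.172 , -0.3774]), array([-0.7949, -1.3569, -1.9098]))
```

Call:
step_arm:
  series:
    - {"x":0.0,"y":0.0,"z":-0.1,"ax":0.0,"ay":0.0,"az":0.0,"grip":-0.2}
    - {"x":0.0,"y":0.0,"z":-0.2,"ax":0.0,"ay":0.0,"az":0.0,"grip":-0.2}

```text
time: 0.3
tool_pos: [0.2533, -0.6235, 0.3283]
tcp_rot: [-3.076, -0.601, 0.002]
wrist_force: [0.5, -1.3, 1.2]
width: 0.689
grip_force: 0.0
```

All seven fields have to be given in each row.

Call:
step_arm:
  series:
    - {"x":0.0,"y":0.0,"z":-0.1,"ax":0.0,"ay":0.0,"az":0.0,"grip":-0.2}
    - {"x":0.0,"y":0.0,"z":-0.2,"ax":0.0,"ay":0.0,"az":0.0,"grip":-0.2}
    - {"x":0.05,"y":-0.04,"z":-0.28,"ax":0.0,"ay":0.0,"az":-0.2,"grip":-0.2}
    - {"x":0.13,"y":-0.1,"z":-0.28,"ax":0.0,"ay":0.0,"az":-0.4,"grip":-0.2}
    - {"x":0.21,"y":-0.16,"z":-0.28,"ax":0.0,"ay":0.0,"az":-0.6,"grip":-0.2}
    - {"x":0.29,"y":-0.22,"z":-0.28,"ax":0.0,"ay":0.0,"az":-0.8,"grip":-0.2}
    - {"x":0.37,"y":-0.28,"z":-0.28,"ax":0.0,"ay":0.0,"az":-1.0,"grip":-0.2}
    - {"x":0.45,"y":-0.34,"z":-0.28,"ax":0.0,"ay":0.0,"az":-1.0,"grip":-0.2}
    - {"x":0.53,"y":-0.4,"z":-0.28,"ax":0.0,"ay":0.0,"az":-1.0,"grip":-0.2}
    - {"x":0.61,"y":-0.46,"z":-0.28,"ax":0.0,"ay":0.0,"az":-1.0,"grip":-0.2}

```text
time: 1.3
tool_pos: [0.4501, -0.2962, 0.4708]
tcp_rot: [-2.822, -1.379, 0.0]
wrist_force: [0.2, -0.1, 0.7]
width: 0.597
grip_force: 0.0
```

Run:
```python
from h import *
c,s=now()
print(s["time"],s["q"].round(2),c[0],stand(c[0]),s["width"])
for l in(0,20,45): print(l,cmd(c,target(-170,420,l)))
```

```text
1.3 [-0.63 -0.05  1.52  0.    1.67  0.03] [ 0.45007825 -0.29622266  0.47080983] [292.3 -96.1 470.8] 0.5967058438668135
0 (array([ 0.8946, -0.3037,  0.1018]), array([-1.1000e-03, -3.0000e-04, -1.0204e+00]))
20 (array([ 0.8946, -0.3037,  0.1018]), array([-0.1791, -0.651 , -1.0097]))
45 (array([ 0.8946, -0.3037,  0.1018]), array([-0.4015, -1.4637, -0.9665]))
```

Call:
step_arm:
  series:
    - {"x":0.09,"y":-0.03,"z":0.0,"ax":0.0,"ay":0.0,"az":-0.15,"grip":-0.2}
    - {"x":0.18,"y":-0.06,"z":0.0,"ax":0.0,"ay":0.0,"az":-0.3,"grip":-0.2}
    - {"x":0.27,"y":-0.09,"z":0.0,"ax":0.0,"ay":0.0,"az":-0.45,"grip":-0.2}
    - {"x":0.36,"y":-0.12,"z":0.0,"ax":-0.02,"ay":-0.1,"az":-0.6,"grip":-0.2}
    - {"x":0.45,"y":-0.15,"z":0.0,"ax":-0.05,"ay":-0.2,"az":-0.75,"grip":-0.2}
    - {"x":0.54,"y":-0.18,"z":0.0,"ax":-0.09,"ay":-0.3,"az":-0.9,"grip":-0.2}
    - {"x":0.63,"y":-0.21,"z":0.0,"ax":-0.12,"ay":-0.4,"az":-1.0,"grip":-0.2}
    - {"x":0.72,"y":-0.24,"z":0.02,"ax":-0.15,"ay":-0.5,"az":-1.0,"grip":-0.2}
    - {"x":0.81,"y":-0.27,"z":0.05,"ax":-0.18,"ay":-0.65,"az":-1.0,"grip":-0.2}
    - {"x":0.895,"y":-0.304,"z":0.08,"ax":-0.18,"ay":-0.65,"az":-1.0,"grip":-0.2}
    - {"x":0.895,"y":-0.304,"z":0.1,"ax":-0.18,"ay":-0.65,"az":-1.0,"grip":-0.2}

```text
time: 2.4
tool_pos: [0.6049, 0.1543, 0.4162]
tcp_rot: [2.165, 1.912, -0.386]
wrist_force: [-0.2, -0.5, 0.2]
width: 0.6
grip_force: 0.0
```

Run:
```python
from h import *
c,s=now()
print(s["time"],s["q"].round(2),c[0],stand(c[0]),s["width"])
for x,z in((-170,300),(-160,200),(-150,100)): print(cmd(c,target(x,z,45)))
```

```text
2.4 [ 0.38  0.22  1.36 -0.31  1.73  0.48] [0.60485784 0.15432289 0.41620483] [-1.743e+02  2.000e-01  4.162e+02] 0.5995856306415441
(array([0.0716, 0.0025, 0.2213]), array([-0.004 , -0.8326,  0.008 ]))
(array([0.1212, 0.0032, 0.416 ]), array([-0.004 , -0.8326,  0.008 ]))
(array([0.1709, 0.004 , 0.6108]), array([-0.004 , -0.8326,  0.008 ]))
```

Call:
step_arm:
  series:
    - {"x":0.03,"y":0.0,"z":0.1,"ax":0.0,"ay":-0.2,"az":0.0,"grip":-0.2}
    - {"x":0.06,"y":0.0,"z":0.19,"ax":0.0,"ay":-0.45,"az":0.0,"grip":-0.2}
    - {"x":0.075,"y":0.0,"z":0.24,"ax":0.0,"ay":-0.7,"az":0.0,"grip":-0.2}
    - {"x":0.09,"y":0.0,"z":0.3,"ax":0.0,"ay":-0.83,"az":0.01,"grip":-0.2}
    - {"x":0.11,"y":0.0,"z":0.38,"ax":0.0,"ay":-0.83,"az":0.01,"grip":-0.2}
    - {"x":0.13,"y":0.003,"z":0.46,"ax":0.0,"ay":-0.83,"az":0.01,"grip":-0.2}
    - {"x":0.15,"y":0.004,"z":0.54,"ax":0.0,"ay":-0.83,"az":0.01,"grip":-0.2}
    - {"x":0.171,"y":0.004,"z":0.61,"ax":0.0,"ay":-0.83,"az":0.01,"grip":-0.2}
    - {"x":0.171,"y":0.004,"z":0.61,"ax":0.0,"ay":-0.83,"az":0.01,"grip":-0.2}

```text
time: 3.3
tool_pos: [0.5998, 0.1214, 0.0995]
tcp_rot: [1.893, 1.652, -0.794]
wrist_force: [-0.7, 0.1, -0.4]
width: 0.601
grip_force: 0.0
```

Run:
```python
from h import *
from workcell import imaging
import cv2
c,s=now()
print(s["time"],s["q"].round(2),c[0],stand(c[0]),s["wrist_force"])
for x,z in((-150,64),(-100,64),(-83,64)): print(cmd(c,target(x,z,45)))
a=[cv2.cvtColor(imaging.read_camera(n)["img"],cv2.COLOR_RGB2BGR) for n in("scene","top")]
cv2.imwrite("pics/a1.png",np.hstack([cv2.resize(a[0][130:290,240:420],(450,400)),cv2.resize(a[1][130:270,230:350],(343,400))]))
```

```text
3.3 [ 0.49  0.57  1.63 -0.61  1.49  0.85] [0.5998164  0.12139293 0.09954079] [-141.    -0.6   99.5] [-0.65887763  0.10205829 -0.38070576]
(array([0.0632, 0.0034, 0.0372]), array([-0.022 ,  0.0072, -0.0066]))
(array([-0.0072,  0.0045,  0.1082]), array([-0.022 ,  0.0072, -0.0066]))
(array([-0.0312,  0.0048,  0.1323]), array([-0.022 ,  0.0072, -0.0066]))
```

View pics/a1.png

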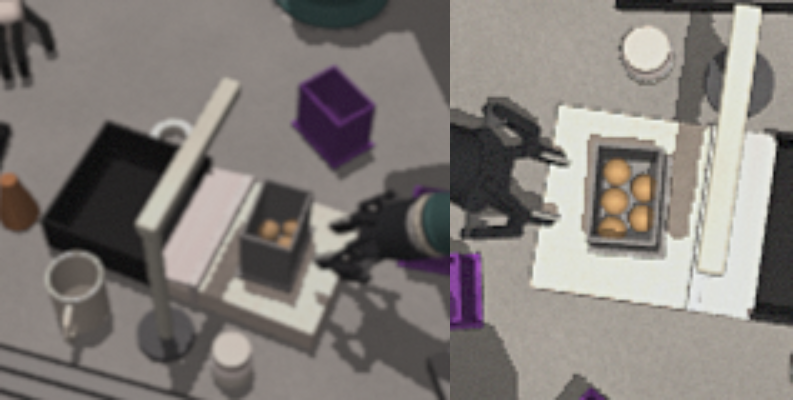

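The hand stands behind the bin, fingertips straddling its centre at about (565,157) and (548,215) in the right half; the bin is unmoved. Now I descend and push low.

Call:
step_arm:
  series:
    - {"x":0.063,"y":0.003,"z":0.037,"ax":-0.02,"ay":0.007,"az":-0.007,"grip":-0.2}
    - {"x":0.063,"y":0.003,"z":0.037,"ax":-0.02,"ay":0.007,"az":-0.007,"grip":-0.2}
    - {"x":0.049,"y":0.003,"z":0.051,"ax":-0.02,"ay":0.007,"az":-0.007,"grip":-0.2}
    - {"x":0.035,"y":0.003,"z":0.065,"ax":-0.02,"ay":0.007,"az":-0.007,"grip":-0.2}
    - {"x":0.028,"y":0.003,"z":0.072,"ax":-0.02,"ay":0.007,"az":-0.007,"grip":-0.2}
    - {"x":0.021,"y":0.003,"z":0.079,"ax":-0.02,"ay":0.007,"az":-0.007,"grip":-0.2}
    - {"x":0.014,"y":0.003,"z":0.087,"ax":-0.02,"ay":0.007,"az":-0.007,"grip":-0.2}
    - {"x":0.007,"y":0.003,"z":0.094,"ax":-0.02,"ay":0.007,"az":-0.007,"grip":-0.2}
    - {"x":0.0,"y":0.003,"z":0.101,"ax":-0.02,"ay":0.007,"az":-0.007,"grip":-0.2}
    - {"x":-0.007,"y":0.003,"z":0.108,"ax":-0.02,"ay":0.007,"az":-0.007,"grip":-0.2}
    - {"x":-0.007,"y":0.003,"z":0.108,"ax":-0.02,"ay":0.007,"az":-0.007,"grip":-0.2}

```text
time: 4.5
tool_pos: [0.6001, 0.0833, 0.0699]
tcp_rot: [1.888, 1.656, -0.767]
wrist_force: [-0.0, 1.2, 1.2]
width: 0.598
grip_force: 0.4
```

Run:
```python
from h import *
from workcell import imaging
import cv2
c,s=now()
print(s["time"],stand(c[0]),s["wrist_force"])
for x in(-90,-80,-72): print(x,cmd(c,target(x,64,45)))
a=[cv2.cvtColor(imaging.read_camera(n)["img"],cv2.COLOR_RGB2BGR) for n in("scene","top")]
cv2.imwrite("pics/a2.png",np.hstack([cv2.resize(a[0][150:260,280:400],(436,400)),cv2.resize(a[1][150:250,250:340],(360,400))]))
```

```text
4.5 [-103.3    4.5   69.9] [-0.01446823  1.22498327  1.17169529]
-90 (array([-0.0106, -0.0072,  0.027 ]), array([ 0.0142, -0.0099, -0.0121]))
-80 (array([-0.0248, -0.0072,  0.0411]), array([ 0.0142, -0.0099, -0.0121]))
-72 (array([-0.0362, -0.0073,  0.0523]), array([ 0.0142, -0.0099, -0.0121]))
```

View pics/a2.png

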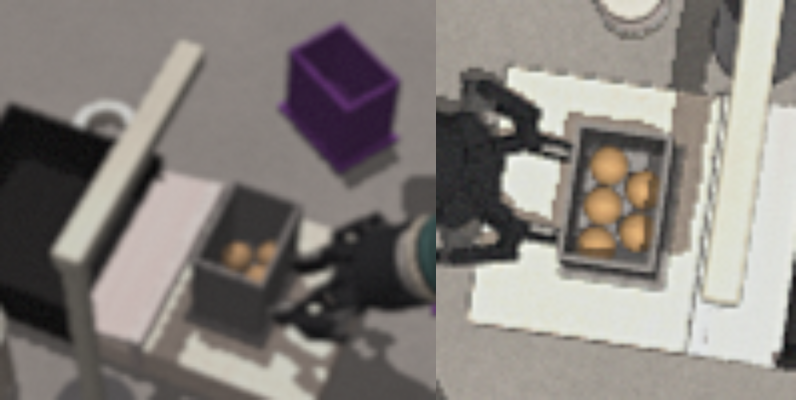

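Contact is made and the bin (right half, about (562-675,125-280)) is nearly square. I keep sliding it, a little lower.

Call:
step_arm:
  series:
    - {"x":0.004,"y":-0.003,"z":0.012,"ax":0.01,"ay":-0.01,"az":-0.012,"grip":-0.2}
    - {"x":-0.003,"y":-0.006,"z":0.019,"ax":0.014,"ay":-0.01,"az":-0.012,"grip":-0.2}
    - {"x":-0.008,"y":-0.007,"z":0.024,"ax":0.014,"ay":-0.01,"az":-0.012,"grip":-0.2}
    - {"x":-0.013,"y":-0.007,"z":0.029,"ax":0.014,"ay":-0.01,"az":-0.012,"grip":-0.2}
    - {"x":-0.018,"y":-0.007,"z":0.034,"ax":0.014,"ay":-0.01,"az":-0.012,"grip":-0.2}
    - {"x":-0.022,"y":-0.007,"z":0.038,"ax":0.014,"ay":-0.01,"az":-0.012,"grip":-0.2}
    - {"x":-0.022,"y":-0.007,"z":0.038,"ax":0.014,"ay":-0.01,"az":-0.012,"grip":-0.2}
    - {"x":-0.022,"y":-0.007,"z":0.038,"ax":0.014,"ay":-0.01,"az":-0.012,"grip":-0.2}

```text
time: 5.4
tool_pos: [0.5937, 0.0625, 0.0639]
tcp_rot: [1.885, 1.659, -0.783]
wrist_force: [-1.0, -0.4, -0.4]
width: 0.6
grip_force: 0.0
```

Run:
```python
from h import *
from workcell import imaging
import cv2
c,s=now()
print(s["time"],stand(c[0]),s["wrist_force"])
for x in(-80,-76,-72): print(x,cmd(c,target(x,64,45)))
a=[cv2.cvtColor(imaging.read_camera(n)["img"],cv2.COLOR_RGB2BGR) for n in("scene","top")]
cv2.imwrite("pics/a3.png",np.hstack([cv2.resize(a[0][170:250,290:380],(450,400)),cv2.resize(a[1][165:245,270:340],(350,400))]))
```

```text
5.4 [-81.7   0.8  63.9] [-0.98150055 -0.439122   -0.38439227]
-80 (array([-0.0025,  0.0004,  0.0024]), array([-0.0014,  0.0021,  0.0005]))
-76 (array([-0.0082,  0.0004,  0.008 ]), array([-0.0014,  0.0021,  0.0005]))
-72 (array([-0.0138,  0.0004,  0.0137]), array([-0.0014,  0.0021,  0.0005]))
```

View pics/a3.png

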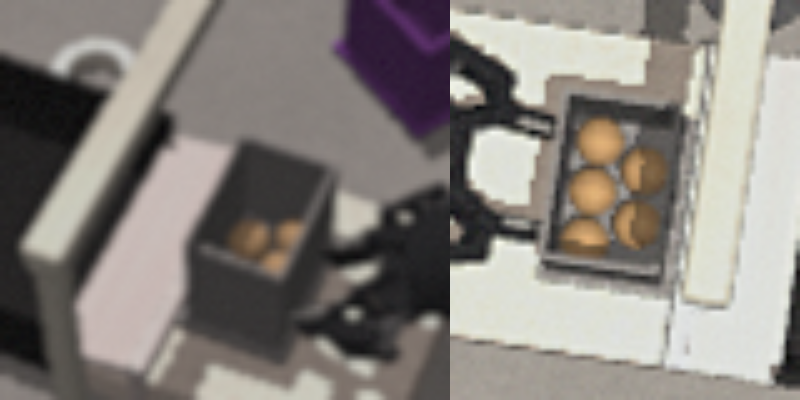

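Upright bin, square, its foot (right edge about x=672-685) a few mm short of the stop (about 690). I creep in and watch the force.

Call:
step_arm:
  series:
    - {"x":-0.0025,"y":0.0,"z":0.0025,"ax":0.0,"ay":0.0,"az":0.0,"grip":-0.2}
    - {"x":-0.005,"y":0.0,"z":0.005,"ax":0.0,"ay":0.0,"az":0.0,"grip":-0.2}
    - {"x":-0.008,"y":0.0,"z":0.008,"ax":0.0,"ay":0.0,"az":0.0,"grip":-0.2}
    - {"x":-0.008,"y":0.0,"z":0.008,"ax":0.0,"ay":0.0,"az":0.0,"grip":-0.2}

```text
time: 5.9
tool_pos: [0.5941, 0.0612, 0.0641]
tcp_rot: [1.89, 1.662, -0.773]
wrist_force: [-1.8, 14.4, 3.1]
width: 0.601
grip_force: 6.5
```

14 N: the foot is at the stop. I'll hold there, then back off and rise.

Call:
step_arm:
  series:
    - {"x":0.0,"y":0.0,"z":0.0,"ax":0.0,"ay":0.0,"az":0.0,"grip":-0.2}
    - {"x":0.0,"y":0.0,"z":0.0,"ax":0.0,"ay":0.0,"az":0.0,"grip":-0.2}
    - {"x":0.0,"y":0.0,"z":0.0,"ax":0.0,"ay":0.0,"az":0.0,"grip":-0.2}
    - {"x":0.0,"y":0.0,"z":0.0,"ax":0.0,"ay":0.0,"az":0.0,"grip":-0.2}
    - {"x":0.02,"y":0.0,"z":-0.02,"ax":0.0,"ay":0.0,"az":0.0,"grip":-0.2}
    - {"x":0.05,"y":0.0,"z":-0.05,"ax":0.0,"ay":0.0,"az":0.0,"grip":-0.2}
    - {"x":0.05,"y":0.0,"z":-0.05,"ax":0.0,"ay":0.0,"az":0.0,"grip":-0.2}

```text
time: 6.6
tool_pos: [0.5987, 0.0955, 0.0638]
tcp_rot: [1.884, 1.662, -0.778]
wrist_force: [0.6, -0.1, 0.3]
width: 0.604
grip_force: 0.0
```

Run:
```python
from h import *
from workcell import imaging
import cv2
from scipy.optimize import least_squares
c,s=now()
print(s["time"],stand(c[0]),s["wrist_force"])
for x,z in((-115,115),(-85,118),(-80,120),(-60,131),(-40,140),(-20,147),(0,152),(10,153)): print(x,z,cmd(c,target(x,z,45)))
a=[cv2.cvtColor(imaging.read_camera(n)["img"],cv2.COLOR_RGB2BGR) for n in("scene","top")]
T=pickle.load(open("top.pkl","rb"));q=proj(T,tf(ST,[[-76,50,145],[-6,50,145],[-6,-50,145],[-76,-50,145],[0,100,55],[0,-100,55]]))
im=cv2.resize(a[1][165:245,270:340],(525,600),interpolation=cv2.INTER_CUBIC)
for p in q: cv2.circle(im,tuple(int(v) for v in ((p+.5-[270,165])*7.5-.5)),4,(0,0,255),1)
cv2.imwrite("pics/a4.png",im)
```

```text
6.6 [-115.1    1.6   63.8] [ 0.58125243 -0.12399759  0.26638254]
-115 115 (array([-0.0725, -0.0011, -0.0724]), array([ 0.0045, -0.0024,  0.0021]))
-85 118 (array([-0.1192, -0.0012, -0.0343]), array([ 0.0045, -0.0024,  0.0021]))
-80 120 (array([-0.1291, -0.0012, -0.03  ]), array([ 0.0045, -0.0024,  0.0021]))
-60 131 (array([-0.173 , -0.0013, -0.0174]), array([ 0.0045, -0.0024,  0.0021]))
-40 140 (array([-0.214 , -0.0014, -0.0019]), array([ 0.0045, -0.0024,  0.0021]))
-20 147 (array([-0.2522, -0.0015,  0.0165]), array([ 0.0045, -0.0024,  0.0021]))
0 152 (array([-0.2876, -0.0016,  0.0376]), array([ 0.0045, -0.0024,  0.0021]))
10 153 (array([-0.3032, -0.0016,  0.0503]), array([ 0.0045, -0.0024,  0.0021]))
```

View pics/a4.png

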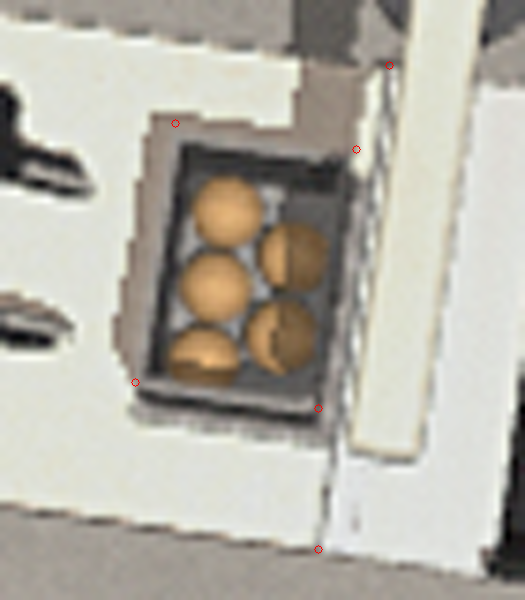

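The bin stands flush at the stop, square: its rim matches the predicted marks within a few mm. Now I rise and tip.

Call:
step_arm:
  series:
    - {"x":-0.07,"y":0.0,"z":-0.07,"ax":0.0,"ay":0.0,"az":0.0,"grip":-0.2}
    - {"x":-0.073,"y":-0.002,"z":-0.073,"ax":0.0,"ay":0.0,"az":0.0,"grip":-0.2}
    - {"x":-0.098,"y":-0.004,"z":-0.055,"ax":0.0,"ay":0.0,"az":0.0,"grip":-0.2}
    - {"x":-0.119,"y":-0.004,"z":-0.034,"ax":0.0,"ay":0.0,"az":0.0,"grip":-0.2}
    - {"x":-0.13,"y":-0.004,"z":-0.031,"ax":0.0,"ay":0.0,"az":0.0,"grip":-0.2}
    - {"x":-0.141,"y":-0.004,"z":-0.028,"ax":0.0,"ay":0.0,"az":0.0,"grip":-0.2}
    - {"x":-0.152,"y":-0.004,"z":-0.025,"ax":0.0,"ay":0.0,"az":0.0,"grip":-0.2}
    - {"x":-0.164,"y":-0.004,"z":-0.023,"ax":0.0,"ay":0.0,"az":0.0,"grip":-0.2}
    - {"x":-0.174,"y":-0.004,"z":-0.02,"ax":0.0,"ay":0.0,"az":0.0,"grip":-0.2}
    - {"x":-0.184,"y":-0.004,"z":-0.017,"ax":0.0,"ay":0.0,"az":0.0,"grip":-0.2}

```text
time: 7.7
tool_pos: [0.588, 0.034, 0.135]
tcp_rot: [1.885, 1.66, -0.782]
wrist_force: [-1.9, 3.7, 1.8]
width: 0.599
grip_force: 1.5
```

Run:
```python
from h import *
from workcell import imaging
import cv2
c,s=now()
print(s["time"],stand(c[0]),s["wrist_force"])
for x,z in((-47,139),(-38,142),(-28,145),(-18,146),(-9,147),(1,147),(10,146)): print(x,z,cmd(c,target(x,z,45,-1)))
a=[cv2.cvtColor(imaging.read_camera(n)["img"],cv2.COLOR_RGB2BGR) for n in("scene","top")]
cv2.imwrite("pics/a5.png",np.hstack([cv2.resize(a[0][150:250,280:390],(440,400)),cv2.resize(a[1][165:245,270:340],(350,400))]))
```

```text
7.7 [-52.8  -1.2 135. ] [-1.8709742   3.66132641  1.83110474]
-47 139 (array([-0.0138,  0.0004,  0.0025]), array([-0.0008,  0.0003,  0.0009]))
-38 142 (array([-0.0307,  0.0004,  0.011 ]), array([-0.0008,  0.0003,  0.0009]))
-28 145 (array([-0.0491,  0.0004,  0.0209]), array([-0.0008,  0.0003,  0.0009]))
-18 146 (array([-0.0647,  0.0004,  0.0337]), array([-0.0008,  0.0003,  0.0009]))
-9 147 (array([-0.0788,  0.0004,  0.045 ]), array([-0.0008,  0.0003,  0.0009]))
1 147 (array([-0.0929,  0.0004,  0.0591]), array([-0.0008,  0.0003,  0.0009]))
10 146 (array([-0.1042,  0.0004,  0.0733]), array([-0.0008,  0.0003,  0.0009]))
```

View pics/a5.png

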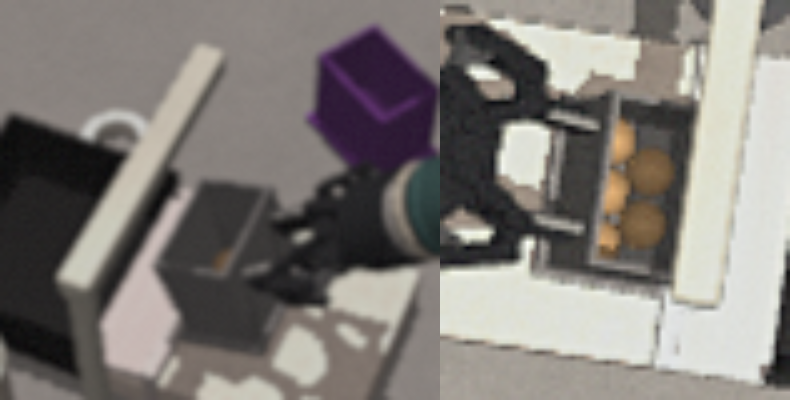

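The bin tips cleanly about its foot, tilt around 15-20°, balls inside. I carry on past the balance point.

Call:
step_arm:
  series:
    - {"x":-0.014,"y":0.0,"z":0.003,"ax":0.0,"ay":0.0,"az":0.0,"grip":-0.2}
    - {"x":-0.022,"y":0.0,"z":0.007,"ax":0.0,"ay":0.0,"az":0.0,"grip":-0.2}
    - {"x":-0.031,"y":0.0,"z":0.011,"ax":0.0,"ay":0.0,"az":0.0,"grip":-0.2}
    - {"x":-0.04,"y":0.0,"z":0.016,"ax":0.0,"ay":0.0,"az":0.0,"grip":-0.2}
    - {"x":-0.049,"y":0.0,"z":0.021,"ax":0.0,"ay":0.0,"az":0.0,"grip":-0.2}
    - {"x":-0.057,"y":0.0,"z":0.027,"ax":0.0,"ay":0.0,"az":0.0,"grip":-0.2}
    - {"x":-0.065,"y":0.0,"z":0.034,"ax":0.0,"ay":0.0,"az":0.0,"grip":-0.2}
    - {"x":-0.072,"y":0.0,"z":0.039,"ax":0.0,"ay":0.0,"az":0.0,"grip":-0.2}
    - {"x":-0.079,"y":0.0,"z":0.045,"ax":0.0,"ay":0.0,"az":0.0,"grip":-0.2}
    - {"x":-0.086,"y":0.0,"z":0.052,"ax":0.0,"ay":0.0,"az":0.0,"grip":-0.2}
    - {"x":-0.093,"y":0.0,"z":0.059,"ax":0.0,"ay":0.0,"az":0.0,"grip":-0.2}

```text
time: 8.9
tool_pos: [0.5815, -0.0195, 0.1472]
tcp_rot: [1.885, 1.659, -0.781]
wrist_force: [0.4, 0.0, 1.8]
width: 0.602
grip_force: 0.9
```

Call:
step_arm:
  series:
    - {"x":-0.006,"y":0.0,"z":0.007,"ax":0.0,"ay":0.0,"az":0.0,"grip":-0.2}
    - {"x":-0.012,"y":0.0,"z":0.014,"ax":0.0,"ay":0.0,"az":0.0,"grip":-0.2}
    - {"x":-0.012,"y":0.0,"z":0.014,"ax":0.0,"ay":0.0,"az":0.0,"grip":-0.2}
    - {"x":-0.012,"y":0.0,"z":0.014,"ax":0.0,"ay":0.0,"az":0.0,"grip":-0.2}

```text
time: 9.3
tool_pos: [0.5803, -0.0284, 0.1464]
tcp_rot: [1.885, 1.659, -0.781]
wrist_force: [-0.2, 0.3, 2.7]
width: 0.6
grip_force: 1.3
```

Run:
```python
from h import *
from workcell import imaging
import cv2
c,s=now()
print(s["time"],stand(c[0]),s["wrist_force"])
print(cmd(c,target(-150,200,45,-1)))
a=[cv2.cvtColor(imaging.read_camera(n)["img"],cv2.COLOR_RGB2BGR) for n in("scene","top")]
cv2.imwrite("pics/a6.png",np.hstack([cv2.resize(a[0][150:260,250:380],(440,372)),cv2.resize(a[1][160:260,270:410],(350,372))]))
```

```text
9.3 [ 10.1  -0.9 146.4] [-0.18311691  0.25368312  2.71491949]
(array([ 1.506e-01, -2.000e-04, -3.021e-01]), array([ 0.    ,  0.0005, -0.0002]))
```

View pics/a6.png

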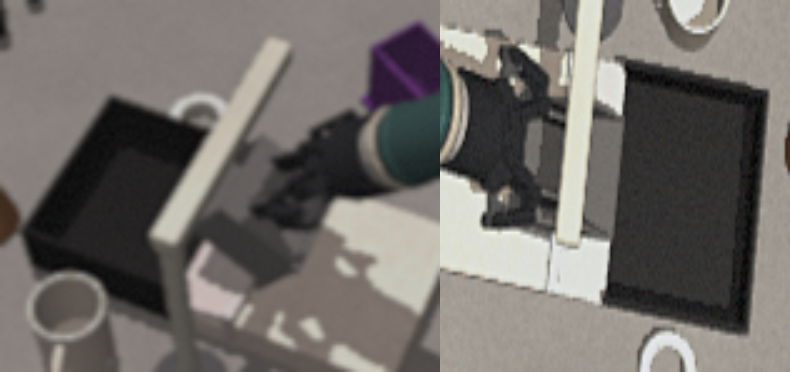

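Tilted about 45-50° and still resting on the fingers. I push a bit further, away from the boom.

Call:
step_arm:
  series:
    - {"x":-0.007,"y":0.0,"z":0.012,"ax":0.0,"ay":0.0,"az":0.0,"grip":-0.2}
    - {"x":-0.014,"y":0.0,"z":0.024,"ax":0.0,"ay":0.0,"az":0.0,"grip":-0.2}
    - {"x":-0.02,"y":0.0,"z":0.037,"ax":0.0,"ay":0.0,"az":0.0,"grip":-0.2}
    - {"x":-0.02,"y":0.0,"z":0.037,"ax":0.0,"ay":0.0,"az":0.0,"grip":-0.2}
    - {"x":-0.02,"y":0.0,"z":0.037,"ax":0.0,"ay":0.0,"az":0.0,"grip":-0.2}
    - {"x":-0.02,"y":0.0,"z":0.037,"ax":0.0,"ay":0.0,"az":0.0,"grip":-0.2}

```text
time: 10.0
tool_pos: [0.5777, -0.0478, 0.1398]
tcp_rot: [1.885, 1.66, -0.781]
wrist_force: [-0.3, 0.2, -0.1]
width: 0.599
grip_force: 0.0
```

Contact is lost, so the bin has fallen. I retract along the tool axis.

Call:
step_arm:
  series:
    - {"x":0.0,"y":0.0,"z":-0.05,"ax":0.0,"ay":0.0,"az":0.0,"grip":-0.2}
    - {"x":0.0,"y":0.0,"z":-0.12,"ax":0.0,"ay":0.0,"az":0.0,"grip":-0.2}
    - {"x":0.0,"y":0.0,"z":-0.2,"ax":0.0,"ay":0.0,"az":0.0,"grip":-0.2}
    - {"x":0.0,"y":0.0,"z":-0.28,"ax":0.0,"ay":0.0,"az":0.0,"grip":-0.2}
    - {"x":0.0,"y":0.0,"z":-0.36,"ax":0.0,"ay":0.0,"az":0.0,"grip":-0.2}
    - {"x":0.0,"y":0.0,"z":-0.44,"ax":0.0,"ay":0.0,"az":0.0,"grip":-0.2}
    - {"x":0.0,"y":0.0,"z":-0.5,"ax":0.0,"ay":0.0,"az":0.0,"grip":-0.2}
    - {"x":0.0,"y":0.0,"z":-0.5,"ax":0.0,"ay":0.0,"az":0.0,"grip":-0.2}
    - {"x":0.0,"y":0.0,"z":-0.5,"ax":0.0,"ay":0.0,"az":0.0,"grip":-0.2}

```text
time: 10.9
tool_pos: [0.6003, 0.1279, 0.3168]
tcp_rot: [1.885, 1.661, -0.779]
wrist_force: [0.5, 0.5, -0.4]
width: 0.599
grip_force: 0.0
```

Run:
```python
from h import *
from workcell import imaging
import cv2
c,s=now()
print(s["time"],stand(c[0]),s["wrist_force"])
a=[cv2.cvtColor(imaging.read_camera(n)["img"],cv2.COLOR_RGB2BGR) for n in("scene","top")]
cv2.imwrite("pics/a7.png",np.hstack([cv2.resize(a[0][150:260,250:380],(440,372)),cv2.resize(a[1][160:260,310:410],(350,372))]))
```

```text
10.9 [-147.5   -0.9  316.8] [ 0.45634462  0.45345753 -0.38680208]
```

View pics/a7.png

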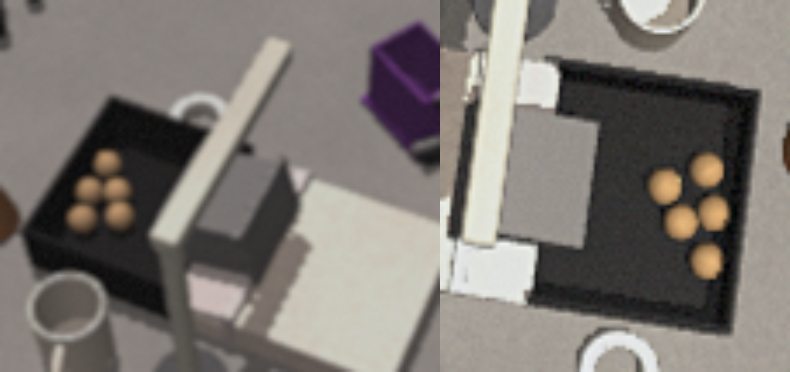

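The bin lies on its side over the deck with its foot at the stop. All five balls are in the tray at about (665-714, 168-262), and the hand is clear. I'm handing it in.

```bash
python3 -c "
from workcell import bot
print(bot.finish_job())"
```

```text
the job is handed in; nothing more can be done
None
```

The job is handed in: the bin paused upright at the stop, then was tipped and lies on its side on the deck with its foot at the stop, all five balls in the tray and the hand clear (about 11 s used); the hand-in returned no verdict.

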